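# Lock the filter housing onto the media vessel's outlet

## Task

Connect the filter housing to the steel media vessel: push it along its rails until its coupling is fully home on the vessel's grooved adaptor, then swing the two brass cam arms, one after the other, all the way back until each lies flat along the housing. Leave the other things on the bench where they are.

Things in the scene. Friction and masses are not known exactly. Their poses are not given: they have to be found in the camera images.
- push_face (a point): Centre of the flat upright round rear face (61 mm wide) of the steel filter housing on its low railed carriage, 75 mm above the table. x axis: horizontal, the way the carriage slides, towards adaptor and vessel; y: left of it; z: up. Free above the table behind it (a pipette lies flat there). Housing top 106 mm above the table. A square push needs about 5 N
- coupling_mouth (a point): Centre of the open mouth of the coupling, a short aluminium cup 58 mm wide at the front end of the filter housing, 124 mm ahead of push_face, 75 mm above the table; same axes. When home it covers the adaptor's end
- coupling (a joint): Slide of the carriage with filter housing and coupling, m: 0 is farthest back, 0.090 is the end stop, coupling fully home on the adaptor. It stays where it is left (friction 4 N)
- adaptor_tip (a point): Front end centre of the fixed grooved steel adaptor (40 mm lip), 75 mm above the table, axes as push_face. With the coupling home, push_face is 90 mm behind it (-x) and both cam pivots are 20 mm ahead of it. Ahead of it: a valve, top 110 mm above the table, then the fixed steel vessel, 168 mm wide, 200 mm tall, axis 205 mm ahead
- cam_left (a joint): Left (+y of push_face) brass cam arm, rad: 0 is wide open, pointing straight out to the left; grows as the arm swings back in the horizontal plane, away from the vessel; 1.50 is the stop, folded flat along the housing. Stays where left (1 N at its end). Its cam only grips the adaptor's groove if the coupling is home, so leave it open until then
- cam_right (a joint): The same for the mirror-image arm on the right side (-y of push_face): 0 points straight out to the right, 1.50 is folded back flat along the housing
- cam_left_pivot (a point): Upright hinge of the left arm, 36 mm left of the coupling's axis, 110 mm ahead of push_face, 75 mm above the table. Axes turn with the arm: y points to its free end; push on the face on its +x side. Brass bar 10 mm thick, 16 mm high, from 8 to 76 mm from the hinge, then a steel pull ring to 100 mm. Hinge ears reach 14 mm from the hinge
- cam_left_pad (a point): Middle of the left arm's bar, 60 mm from its hinge, 75 mm above the table; axes as cam_left_pivot. A good place to push
- cam_right_pivot (a point): Upright hinge of the right cam arm, 36 mm right of the coupling's axis, otherwise the mirror image of the left: axes turn with the arm, -y points to its free end, and the face to push is on its +x side
- cam_right_pad (a point): Middle of the right arm's bar, 60 mm from its hinge, 75 mm above the table; axes as cam_right_pivot
- media_bottle: loose clear glass bottle, 52 mm wide and 115 mm tall, blue cap, standing about 17 cm to the left of the fixed adaptor (left as seen facing along the carriage's x axis); leave it alone. Origin: centre of its underside
- dish_a: loose round culture dish, 94 mm wide, 16 mm high, lying about 20 cm from the coupling on its left side; leave it alone. Origin: centre of its underside
- dish_b: loose round culture dish like the other, lying beyond the vessel, on the far side from the coupling; leave it alone. Origin: centre of its underside
- tube_rack: loose blue tube rack, 240 x 100 mm, about 85 mm tall with its tubes; leave it alone. Origin: centre of its underside
- pipette: loose white hand pipette lying flat, 280 mm long, 24 mm thick, across the line of the rails, 6 to 9 cm beyond their rear end; leave it alone. Origin: on the table under its middle, x axis along it
- jar: loose amber jar, 70 mm wide, 75 mm tall, to the robot's right; leave it alone. Origin: centre of its underside

How it is judged:
On the way, in this order (a step that is already met when the one before it is completed fails the run):
1. the coupling is fully home on the adaptor (within 4 mm of its stop) (value of joint coupling above 0.086 m), for 0.2 s.
2. with the coupling home, one cam arm is folded back (past 1.38 rad) (value of joint coupling above 0.086 m and value of joint any of cam_left, cam_right above 1.38 rad), for 0.2 s.
3. then the other cam arm is folded back too (value of joint coupling above 0.086 m and value of joint each of cam_left, cam_right above 1.38 rad), for 0.2 s.
At the end, for the whole second after the job is handed in: The coupling is home within 4 mm (slide above 0.086 m), both cam arms are folded back past 1.38 rad, and all three are at rest (all of step 3 and velocity of joint coupling between -0.03 and 0.03 m/s and velocity of joint cam_left between -0.03 and 0.03 rad/s and velocity of joint cam_right between -0.03 and 0.03 rad/s); the robot touches nothing.
It fails at once if a cam arm is swung in past 0.9 rad while the coupling is not home (not (value of joint coupling above 0.086 m) and value of joint any of cam_left, cam_right above 0.9 rad).
It fails at once if a thing standing by is moved more than 40 mm (distance of any of media_bottle, dish_a, dish_b, tube_rack, pipette, jar from where it was at the start of the episode above 0.04 m).
It fails at once if a standing bottle, jar or rack is tipped by more than 0.4 rad (angle between any of media_bottle, tube_rack, jar's own z axis and vertical above 0.4 rad).
It also fails if it takes over 54 s, if anything falls off the work surface, if the arm or the gripper's body presses on something with over 40 N, if the wrist force passes 120 N, or if a joint passes its speed limit or range.

## Robot

A 7-joint arm with a two-finger parallel gripper is mounted at the origin on the work surface. World frame = base frame: x ahead of the robot, y to its left, z up, the work surface at z = 0. Lengths are in m, angles in rad, forces in N, time in s.
With the tool pointing down it reaches from about 0.425 to 0.95 m from the base axis. Payload 4.7 kg.
Tool frame: the origin (TCP) lies at the very end of the fingers, on their centre line; the grasp point (between the pads) lies 19 mm behind it; z points along the fingers, y is the line along which they close (so a half turn about z gives the same grasp; the last joint's range is limited). The gripper opens to 85 mm and grips with 20 to 120 N. Pads are 22 mm wide; open, the fingers measure 114 mm over their backs; the gripper's body (76 mm by 85 mm) begins 54 mm behind the grasp point. The pads swing forward as they close: fully open they stand 13 mm farther back than shut.
Start: joints at [1.291, 0.469, -0.049, 1.532, 0.024, 1.141, -0.082], TCP at [0.168, -0.654, 0.231] pointing down, gripper open.
Joint ranges: [-2.59, 2.59], [-0.33, 1.99], [-1.39, 1.29], [0.1, 2.45], [-1.04, 4.18], [0.21, 1.99], [-2.66, 2.66]. Speed limits (rad/s): [2.57, 2.57, 3.14, 3.14, 3.14, 3.14, 3.14].

## Interface

Orientations are given as a unit quaternion [x, y, z, w].
In Python, from rig import arm, viewer, job gives the robot as it stands. The module is installed in compiled form; this text tells all that it offers.
- The arm moves only by the shell command python3 -m creep 'ROWS' [FORCE]. ROWS is JSON, a list of rows, each a list of 5 numbers: the shift along the tool's x, y, z in m, then the turn about the tool's z in rad, then the opening, from 0 (shut) to 1 (fully open). A call has 1 to 8 rows; each row shifts and turns the commanded pose from where the row before left it, along the tool's axes as they then stand; what a row does not reach is not made up. A row lasts 1/12 s, in which the tool goes at most 41.7 mm and 7.16 degrees, less where a joint would pass 70% of its speed; a pose out of reach is approached as far as the arm can. A call is refused whole if a number of a shift passes 0.0417 or a number of a turn 0.125, either way. A call with a gripper value outside its range is refused whole. The fingers move at their own pace and stop on an object; FORCE is the grip in N (left out, the last holds). Time passes only in rows, so rows that do not move let the fingers close. It gives the time, the measured TCP pose, the force, the opening and the grip force at its end, in the units of the state.
- arm.sense(): the state, without advancing time (a new reading comes with each control period).
- viewer.get_image(name): name is "scene" or "top"; returns a dict with "color" (400x640x3 uint8, red, green, blue), "fx", "fy", "cx", "cy" (pixels), "distortion" ([k1, k2, p1, p2, k3] as OpenCV has them; the pictures are not rectified), "origin" and "orientation" of the camera in the world. Camera axes: x right, y down, z forward; pixel columns grow to the right and rows downward; lengths in m; the calibration is good to about 2 mm. A picture is of the moment at which its call begins. There is no depth.
- job.close_job(): hands the job in; it is judged then, once.
The state is a dict: "t": time; "qpos": joint angles; "joint_vel": joint speeds; "joint_efforts": joint torques, N m; "tool_pos": TCP position; "tcp_rot": TCP orientation; "contact_force": force on the tool from outside, world axes, zero at the start; "moment": the same for the moment, N m; "finger_gap": finger opening in m; "grip_force": force on a finger pad.
Only numpy, scipy, OpenCV 4.12 (cv2) and the standard library are available. Lean on these libraries where they do the work, as an engineer would, in place of code of your own. Each camera call takes 0.05 s, during which the arm holds its last target. There are 200 camera calls.

## Working session

There is one attempt and no reset: what is moved stays moved. The work goes in short steps, Python scripts to look and compute and a shell command to move; the robot and the scene stay as the last step left them, time stands still between calls to the robot, and variables do not carry over. Pictures are saved under pics/ and viewed, at most 10 in all, crops included, and the job is handed in when it is done.

```bash
mkdir -p pics
cat > h.py <<'E'
import numpy as np, cv2
from scipy.spatial.transform import Rotation as R
from rig import arm, viewer, job
def grab(n,f):
    d=viewer.get_image(n); cv2.imwrite('pics/'+f,d['color'][:,:,::-1]); return d
def ray(d,u,v):
    K=np.array([[d['fx'],0,d['cx']],[0,d['fy'],d['cy']],[0,0,1]])
    p=cv2.undistortPoints(np.array([[[u,v]]],float),K,np.array(d['distortion']))[0,0]
    o=np.array(d['orientation'],float)
    M=R.from_quat(o) if o.size==4 else R.from_matrix(o.reshape(3,3))
    return np.array(d['origin']),M.apply([p[0],p[1],1])
def atz(d,u,v,z):
    o,r=ray(d,u,v); return o+r*(z-o[2])/r[2]
E
python3 - <<'E'
from h import *
import pickle
D={n:grab(n,n+'0.png') for n in('scene','top')}
pickle.dump(D,open('d0.pkl','wb'))
for n in D: print(n,D[n]['origin'],D[n]['orientation'],D[n]['fx'])
s=arm.sense(); print(s['t'],s['tool_pos'],s['tcp_rot'],s['finger_gap'],R.from_quat(s['tcp_rot']).as_matrix().round(2))
E
```

```text
scene [1.59266226 0.40010363 1.41182908] [ 0.5373791   0.77540054 -0.27703411 -0.18229046] 502.60066580691233
top [0.29696364 0.00824932 1.77900777] [ 0.71027473 -0.69794484  0.06632722 -0.06311503] 433.3315089362551
0.1 [ 0.16737321 -0.65339527  0.23038219] [ 9.92148965e-01  1.25058719e-01 -1.38953243e-04 -8.53179833e-04] 0.08532633567326123 [[ 0.97  0.25 -0.  ]
 [ 0.25 -0.97  0.  ]
 [-0.   -0.   -1.  ]]
```

View pics/top0.png

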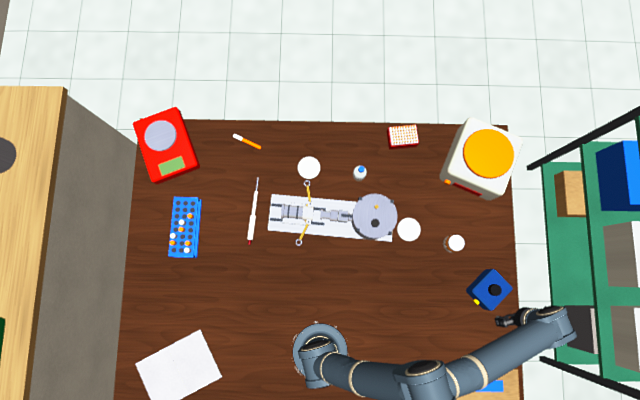

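View pics/scene0.png

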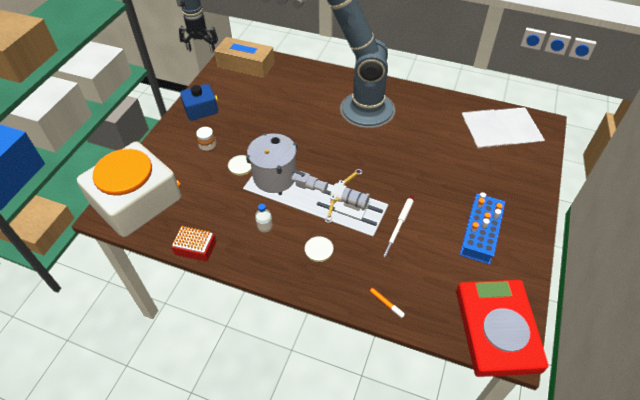

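The top view shows the robot base near (320,350). The housing runs from about (272,211) to the vessel at (375,216), with the cam rings at (307,183) and (298,242). I'll enlarge that area next.

Run:
```python
from h import *
a=cv2.imread('pics/top0.png')[170:255,240:400]; b=cv2.imread('pics/scene0.png')[125:245,235:420]
a=cv2.resize(a,(800,425),interpolation=cv2.INTER_CUBIC)
cv2.imwrite('pics/topc.png',a)
import pickle
d=pickle.load(open('d0.pkl','rb'))['top']
im=d['color']; hsv=cv2.cvtColor(im,cv2.COLOR_RGB2HSV)
m=cv2.inRange(hsv,(15,110,120),(32,255,255)); m[:170]=0;m[255:]=0;m[:,:280]=0;m[:,335:]=0
n,l,st,c=cv2.connectedComponentsWithStats(m)
for i in range(1,n):
  if st[i][4]>5: print(st[i],c[i],atz(d,*c[i],.083))
for u,v in [(307,183),(298,242),(375,216)]: print(atz(d,u,v,.083 if u<350 else .2))
```

```text
[306 186   5  15  45] [308.02222222 192.53333333] [0.6163888  0.05649616 0.083     ]
[299 224   9  16  40] [302.825 232.5  ] [0.45678151 0.07326086 0.083     ]
[0.65510056 0.06145898 0.083     ]
[0.41936104 0.09116754 0.083     ]
[ 0.5110446  -0.19492094  0.2       ]
```

View pics/topc.png

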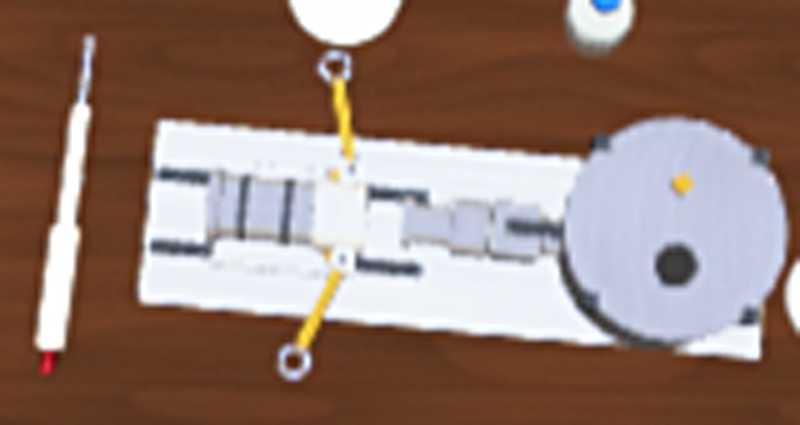

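The crop shows, in crop pixels, the housing rear edge at (208,205), cup front at (367,218), adaptor tip at (402,222), hinges at (350,168) and (342,260), rings at (335,67) and (294,361), and vessel top at (675,230). The pipette lies from (90,40) to (47,370).

Run:
```python
from h import *
import pickle
d=pickle.load(open('d0.pkl','rb'))['top']
f=lambda x,y,z: atz(d,240+(x+.5)/5-.5,170+(y+.5)/5-.5,z)
P=dict(rear=(208,205,.106),mouth=(367,218,.104),tip=(402,222,.095),hl=(350,168,.083),hr=(342,260,.083),rl=(335,67,.078),rr=(294,361,.078),vessel=(675,230,.2),pA=(158,122,.005),pB=(585,158,.005),pC=(140,302,.005),pD=(760,358,.005),pip1=(90,40,.015),pip2=(47,370,.015))
Q={k:f(*v) for k,v in P.items()}
for k,v in Q.items(): print(k,v.round(3))
for a,b in [('pA','pB'),('pC','pD'),('rear','vessel'),('rear','tip'),('tip','vessel'),('hr','hl'),('hl','rl'),('hr','rr'),('rear','mouth')]:
  e=Q[b]-Q[a]; print(a,b,np.degrees(np.arctan2(e[1],e[0])).round(1),np.hypot(e[0],e[1]).round(3))
```

```text
rear [0.539 0.159 0.106]
mouth [0.531 0.035 0.104]
tip [0.529 0.007 0.095]
hl [0.573 0.049 0.083]
hr [0.5   0.054 0.083]
rl [0.656 0.063 0.078]
rr [0.421 0.09  0.078]
vessel [ 0.513 -0.193  0.2  ]
pA [0.622 0.212 0.005]
pB [ 0.598 -0.144  0.005]
pC [0.472 0.221 0.005]
pD [ 0.435 -0.287  0.005]
pip1 [0.689 0.27  0.015]
pip2 [0.414 0.293 0.015]
pA pB -93.9 0.356
pC pD -94.2 0.51
rear vessel -94.2 0.353
rear tip -93.5 0.152
tip vessel -94.8 0.201
hr hl -3.7 0.074
hl rl 9.6 0.084
hr rr 155.7 0.087
rear mouth -93.6 0.124
```

```bash
cat > st.py <<'E'
from h import *
s=arm.sense(); p=s['tool_pos']; r=R.from_quat(s['tcp_rot']).as_matrix()
print('t %.2f'%s['t'],'n %.4f s %.4f z %.4f'%(.9974*p[0]-.0715*p[1],-.0715*p[0]-.9974*p[1],p[2]),'yaw x %.2f'%np.degrees(np.arctan2(r[1,0],r[0,0])),'F',np.round(s['contact_force'],1),'q',np.round(s['qpos'],2))
E
python3 -m creep '[[0,0,-0.03,0.1,0],[0,0,-0.03,0.1,0],[0,0,-0.03,0.123,0]]' 
python3 -m creep '[[0.026,-0.03,0,0,0],[0.026,-0.03,0,0,0],[0.026,-0.03,0,0,0],[0.026,-0.03,0,0,0],[0.026,-0.03,0,0,0],[0.026,-0.03,0,0,0],[0.026,-0.03,0,0,0],[0.026,-0.03,0,0,0]]'
python3 st.py
```

```text
t: 0.35
tool_pos: [0.1673, -0.6533, 0.3213]
tcp_rot: [0.999, -0.039, -0.0, -0.001]
contact_force: [0.5, -0.4, 0.1]
finger_gap: 0.0514
grip_force: 0.0
t: 1.02
tool_pos: [0.3932, -0.4278, 0.3211]
tcp_rot: [0.999, -0.036, -0.0, -0.0]
contact_force: [-0.8, 0.2, 0.2]
finger_gap: 0.0004
grip_force: 0.0
t 1.02 n 0.4228 s 0.3985 z 0.3211 yaw x -4.14 F [-0.8  0.2  0.2] q [ 0.85  0.25 -0.12  1.64  0.03  1.25 -0.92]
```

```bash
python3 -m creep '[[0.013,-0.039,0,0,0],[0.013,-0.039,0,0,0],[0.013,-0.039,0,0,0],[0.013,-0.039,0,0,0],[0.013,-0.039,0,0,0],[0.013,-0.039,0,0,0],[0.013,-0.039,0,0,0],[0.013,-0.039,0,0,0]]' >/dev/null
python3 -m creep '[[0,-0.041,0,0,0],[0,-0.041,0,0,0],[0,-0.041,0,0,0],[0,-0.041,0,0,0],[0,-0.041,0,0,0],[0,-0.041,0,0,0],[0,-0.041,0,0,0],[0,-0.041,0,0,0]]' >/dev/null
python3 st.py
```

```text
t 2.35 n 0.5259 s -0.2412 z 0.3210 yaw x -4.15 F [ 0.9 -0.4  0.5] q [-0.02  0.29 -0.52  1.62  0.15  1.27 -2.21]
```

```bash
python3 -m creep '[[0,0,0.033,0,0],[0,0,0.033,0,0],[0,0,0.033,0,0],[0,0,0.033,0,0],[0,0,0.033,0,0],[0,0,0.033,0,0],[0,0,0.033,0,0],[0,0,0.033,0,0]]' >/dev/null
python3 st.py
python3 -m creep '[[0,0.01,0,0,0],[0,0.01,0,0,0],[0,0.008,0,0,0],[0,0.008,0,0,0],[0,0.008,0,0,0],[0,0.008,0,0,0],[0,0.008,0,0,0],[0,0.005,0,0,0]]' 
python3 st.py
```

```text
t 3.02 n 0.5261 s -0.2392 z 0.0555 yaw x -4.14 F [ 0.9 -0.7  0.1] q [-0.1   0.56 -0.44  1.9   0.34  0.75 -2.37]
t: 3.68
tool_pos: [0.5393, 0.1364, 0.0597]
tcp_rot: [0.999, -0.036, 0.002, -0.001]
contact_force: [0.5, 4.0, 6.6]
finger_gap: 0.0001
grip_force: 1.8
t 3.68 n 0.5282 s -0.1746 z 0.0597 yaw x -4.18 F [0.5 4.  6.6] q [ 0.02  0.53 -0.44  1.95  0.33  0.73 -2.27]
```

```bash
python3 -m creep '[[0,-0.005,0,0,0],[0,0,-0.012,0,0],[0,0,0,0,0]]' >/dev/null
python3 st.py
python3 - <<'E'
from h import *
import pickle
D={n:grab(n,n+'1.png') for n in('top','scene')}
pickle.dump(D,open('d1.pkl','wb'))
a=cv2.imread('pics/top1.png')[165:255,250:370]; b=cv2.imread('pics/scene1.png')[150:250,260:420]
a=cv2.resize(a,(400,300),interpolation=cv2.INTER_CUBIC); b=cv2.resize(b,(400,250),interpolation=cv2.INTER_CUBIC)
b=cv2.copyMakeBorder(b,0,50,0,0,0)
cv2.imwrite('pics/c1.png',cv2.resize(np.hstack([a,b]),(800,300)))
E
```

```text
t 3.93 n 0.5276 s -0.1789 z 0.0718 yaw x -4.19 F [0.5 0.7 0.6] q [ 0.01  0.51 -0.45  1.94  0.32  0.75 -2.26]
```

View pics/c1.png

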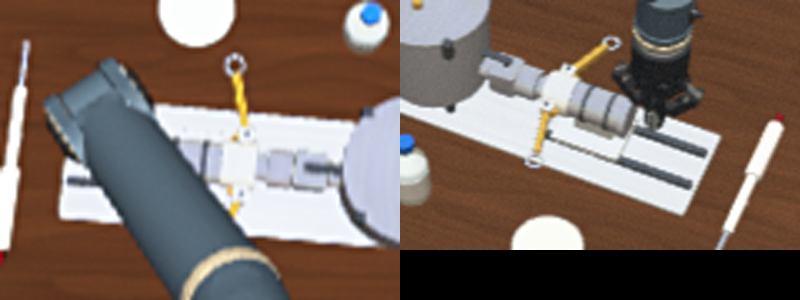

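The coupling has moved forward close to the adaptor, and the fingers sit behind the face with nothing disturbed. I'll keep pushing to the stop, watching the force.

```bash
python3 -m creep '[[0,0.007,0,0,0],[0,0.006,0,0,0],[0,0.006,0,0,0],[0,0.006,0,0,0],[0,0,0,0,0]]' >/dev/null
python3 st.py
python3 -m creep '[[0,0.003,0,0,0],[0,0.003,0,0,0],[0,0,0,0,0]]' >/dev/null
python3 st.py
```

```text
t 4.45 n 0.5261 s -0.1534 z 0.0690 yaw x -4.21 F [ 0.  -0.  -0.2] q [ 0.06  0.51 -0.45  1.96  0.32  0.74 -2.22]
t 4.70 n 0.5261 s -0.1506 z 0.0691 yaw x -4.06 F [ 0.8  6.5 -4.6] q [ 0.07  0.5  -0.45  1.97  0.31  0.74 -2.21]
```

```bash
for i in 1 2; do python3 -m creep '[[0,0.004,0,0,0],[0,0.004,0,0,0],[0,0,0,0,0]]' >/dev/null
python3 st.py; done
```

```text
t 4.95 n 0.5262 s -0.1507 z 0.0694 yaw x -3.78 F [  2.1  20.8 -11.1] q [ 0.08  0.5  -0.46  1.97  0.31  0.73 -2.2 ]
t 5.20 n 0.5262 s -0.1508 z 0.0696 yaw x -3.48 F [  4.9  36.3 -18.5] q [ 0.09  0.5  -0.47  1.97  0.3   0.72 -2.18]
```

```bash
python3 -m creep '[[0,-0.02,0,0,0],[0,-0.02,0,0,0],[0,-0.02,0,0,0],[0,0,-0.04,0,0],[0,0,-0.04,0,0],[0,0,-0.04,0,0],[0,0,-0.04,0,0],[0,0,0,0,0]]' >/dev/null
python3 st.py
python3 - <<'E'
from h import *
import pickle
D={n:grab(n,n+'2.png') for n in('top','scene')}
pickle.dump(D,open('d2.pkl','wb'))
d=D['scene']
ns=lambda p:(round(.9974*p[0]-.0715*p[1],4),round(-.0715*p[0]-.9974*p[1],4))
for n,lo,hi in (('brass',(15,110,100),(32,255,255)),('blue',(100,130,120),(125,255,255))):
  for k in D:
    h=cv2.cvtColor(D[k]['color'],cv2.COLOR_RGB2HSV)
    m=cv2.inRange(h,lo,hi)
    c,l,st,ce=cv2.connectedComponentsWithStats(m)
    for i in range(1,c):
      if 6<st[i][4]<300:
        ys,xs=np.where(l==i); z=.075 if n=='brass' else .115
        p=atz(D[k],*ce[i],z)
        if .35<p[0]<.85 and abs(p[1])<.25:
          print(n,k,st[i],ns(p),'ends',ns(atz(D[k],xs[ys.argmin()],ys.min(),z)),ns(atz(D[k],xs[ys.argmax()],ys.max(),z)))
a=cv2.imread('pics/top2.png')[160:255,250:400]; b=cv2.imread('pics/scene2.png')[150:250,250:410]
a=cv2.resize(a,(400,253),interpolation=cv2.INTER_CUBIC); b=cv2.resize(b,(400,250),interpolation=cv2.INTER_CUBIC)
cv2.imwrite('pics/c2.png',np.hstack([a[:250],b]))
E
```

```text
t 5.87 n 0.5307 s -0.1940 z 0.2378 yaw x -4.18 F [0.8 0.7 1. ] q [ 0.06  0.32 -0.52  1.78  0.19  1.07 -2.17]
brass top [322 187   5  16  49] (np.float64(0.6121), np.float64(-0.0367)) ends (np.float64(0.6401), np.float64(-0.043)) (np.float64(0.5801), np.float64(-0.0298))
brass top [375 205   3   4   9] (np.float64(0.5808), np.float64(0.1746)) ends (np.float64(0.5862), np.float64(0.1738)) (np.float64(0.5741), np.float64(0.1746))
brass top [315 226   9  15  42] (np.float64(0.4502), np.float64(-0.0432)) ends (np.float64(0.4834), np.float64(-0.0332)) (np.float64(0.426), np.float64(-0.0557))
brass scene [327 166  14  14  79] (np.float64(0.4531), np.float64(-0.0413)) ends (np.float64(0.4206), np.float64(-0.0444)) (np.float64(0.4936), np.float64(-0.0338))
brass scene [311 192  11  18  52] (np.float64(0.5968), np.float64(-0.0346)) ends (np.float64(0.5593), np.float64(-0.033)) (np.float64(0.6379), np.float64(-0.0397))
blue top [358 166   6   6  28] (np.float64(0.7193), np.float64(0.0996)) ends (np.float64(0.7296), np.float64(0.0956)) (np.float64(0.7089), np.float64(0.0932))
blue scene [258 204   8   6  38] (np.float64(0.7236), np.float64(0.0992)) ends (np.float64(0.7158), np.float64(0.1085)) (np.float64(0.7355), np.float64(0.1013))
```

View pics/c2.png

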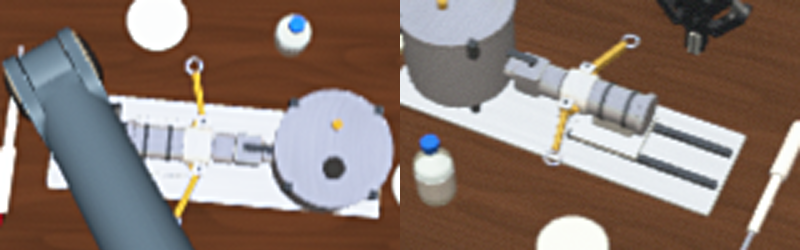

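The coupling is home with its cup over the adaptor. Both cams are still near open (about 0.2–0.35 rad), and the bottle is well clear. Next is the left cam.

```bash
python3 -m creep '[[0.015,0.034,0,0,0],[0.015,0.034,0,0,0],[0.015,0.034,0,0,0],[0.015,0.034,0,0,0],[0.015,0.034,0,0,0],[0.015,0.034,0,0,0],[0,0,0,0,0]]' >/dev/null
python3 st.py
python3 -m creep '[[0,0,0.035,0,0],[0,0,0.035,0,0],[0,0,0.035,0,0],[0,0,0.035,0,0],[0,0,0.035,0,0],[0,0,0,0,0]]' >/dev/null
python3 st.py
python3 - <<'E'
import numpy as np
for a in np.arange(.2,1.56,.15):
  w=.005+.011*np.sin(a)+.0145*np.cos(a)
  print(round(a,2),np.round([.562+.055*np.cos(a)+w*np.sin(a),-.027-.055*np.sin(a)+w*np.cos(a)],4))
E
```

```text
t 6.55 n 0.6174 s 0.0230 z 0.2264 yaw x -4.90 F [-0.6 -2.2  0.4] q [ 0.35  0.42 -0.42  1.66  0.19  1.11 -1.78]
t 7.05 n 0.6091 s 0.0127 z 0.0457 yaw x -4.12 F [-1.  -0.2 -0.6] q [ 0.29  0.61 -0.37  1.82  0.3   0.78 -1.88]
0.2 [ 0.6202 -0.017 ]
0.35 [ 0.6213 -0.0248]
0.5 [ 0.6213 -0.0332]
0.65 [ 0.6198 -0.0418]
0.8 [ 0.6168 -0.0504]
0.95 [ 0.6122 -0.0587]
1.1 [ 0.606  -0.0663]
1.25 [ 0.5983 -0.0729]
1.4 [ 0.5894 -0.0781]
1.55 [ 0.5794 -0.0816]
```

```bash
python3 -m creep '[[0.011,0,-0.016,0,0],[0,-0.015,0,0,0],[0,-0.015,0,0,0],[0.001,-0.008,0,0,0],[0,-0.008,0,0,0],[-0.001,-0.009,0,0,0],[-0.003,-0.009,0,0,0],[0,0,0,0,0]]' >/dev/null
python3 st.py
```

```text
t 7.72 n 0.6233 s -0.0555 z 0.0704 yaw x -3.95 F [ 0.2  0.1 -0.2] q [ 0.19  0.6  -0.39  1.78  0.29  0.82 -1.97]
```

```bash
python3 -m creep '[[-0.006,-0.006,0.003,0,0],[-0.008,-0.007,0.003,0,0],[-0.009,-0.006,0,0,0],[-0.009,-0.005,0,0,0],[-0.009,-0.003,0,0,0],[-0.006,0,0,0,0],[0,0,0,0,0]]' >/dev/null
python3 st.py
python3 -m creep '[[-0.004,0,0,0,0],[-0.004,0,0,0,0],[0,0,0,0,0]]' >/dev/null
python3 st.py
```

```text
t 8.30 n 0.5862 s -0.0798 z 0.0659 yaw x -4.18 F [ 22.6  -2.3 -16. ] q [ 0.16  0.55 -0.39  1.88  0.3   0.75 -2.04]
t 8.55 n 0.5858 s -0.0795 z 0.0669 yaw x -4.28 F [ 39.2  -2.4 -27.7] q [ 0.16  0.54 -0.39  1.89  0.3   0.73 -2.04]
```

```bash
python3 -m creep '[[0.02,0,0,0,0],[0.02,0,0,0,0],[0.015,0,-0.03,0,0],[0,0,-0.04,0,0],[0,0,-0.04,0,0],[0,0,-0.03,0,0],[0,0,-0.02,0,0],[0,0,0,0,0]]' >/dev/null
python3 st.py
python3 - <<'E'
from h import *
D={n:grab(n,n+'3.png') for n in('top','scene')}
ns=lambda p:(round(.9974*p[0]-.0715*p[1],4),round(-.0715*p[0]-.9974*p[1],4))
for k in D:
    h=cv2.cvtColor(D[k]['color'],cv2.COLOR_RGB2HSV)
    m=cv2.inRange(h,(15,110,100),(32,255,255))
    c,l,st,ce=cv2.connectedComponentsWithStats(m)
    for i in range(1,c):
      if 6<st[i][4]<300:
        p=atz(D[k],*ce[i],.075)
        if .35<p[0]<.7 and abs(p[1])<.15: print(k,st[i],ns(p))
b=cv2.imread('pics/scene3.png')[140:240,270:400]
cv2.imwrite('pics/c3.png',cv2.resize(b,(650,500),interpolation=cv2.INTER_CUBIC))
for a in np.arange(.35,1.56,.15):
  w=.005+.011*np.sin(a)+.0145*np.cos(a)
  print(round(a,2),np.round([.490-.045*np.cos(a)-w*np.sin(a),-.027-.045*np.sin(a)+w*np.cos(a)],4))
E
```

```text
t 9.22 n 0.6257 s -0.0813 z 0.2297 yaw x -4.10 F [ 0.5 -0.1  0.1] q [ 0.2   0.43 -0.44  1.63  0.2   1.11 -1.94]
top [307 202   4   2   8] (np.float64(0.5722), np.float64(-0.0951))
top [314 233   6   8  28] (np.float64(0.4388), np.float64(-0.0493))
scene [328 176   4   4  11] (np.float64(0.4841), np.float64(-0.0372))
scene [315 193  22  10  78] (np.float64(0.5699), np.float64(-0.0644))
0.35 [ 0.44   -0.0214]
0.5 [ 0.4395 -0.0284]
0.65 [ 0.4401 -0.0358]
0.8 [ 0.4422 -0.0433]
0.95 [ 0.4456 -0.0506]
1.1 [ 0.4505 -0.0574]
1.25 [ 0.4568 -0.0634]
1.4 [ 0.4643 -0.0682]
1.55 [ 0.4728 -0.0717]
```

View pics/c3.png

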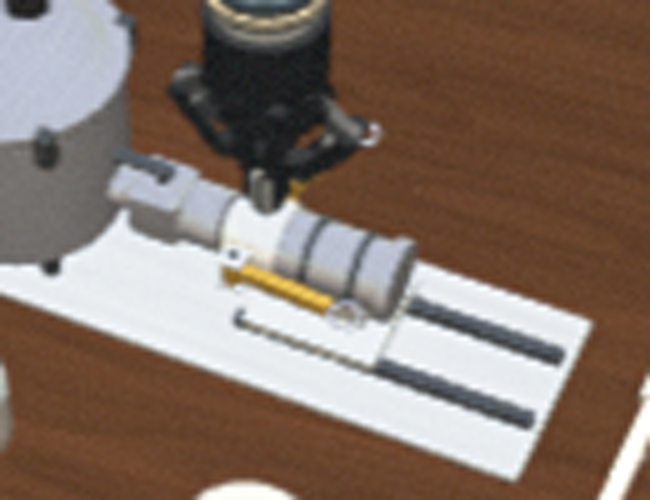

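The left arm lies flat along the housing, at (230,265) to (350,315) in the crop. The right cam is next.

```bash
python3 -m creep '[[-0.0265,0.013,0,0,0],[-0.0265,0.013,0,0,0],[-0.0265,0.013,0,0,0],[-0.0265,0.013,0,0,0],[-0.0265,0.013,0,0,0],[-0.0265,0.013,0,0,0],[-0.026,0.013,0,0,0],[0,0,0,0,0]]' >/dev/null
python3 st.py
python3 -m creep '[[0,0,0.03,0,0],[0,0,0.03,0,0],[0,0,0.03,0,0],[0,0,0.03,0,0],[0,0,0,0,0]]' >/dev/null
python3 st.py
```

```text
t 9.98 n 0.4324 s 0.0140 z 0.2217 yaw x -4.36 F [-0.4 -0.2 -1.7] q [ 0.42  0.11 -0.45  2.06  0.06  0.99 -1.7 ]
t 10.40 n 0.4338 s 0.0112 z 0.0987 yaw x -4.09 F [-1.6  0.2  0.1] q [ 0.36  0.3  -0.42  2.19  0.19  0.7  -1.83]
```

```bash
python3 -m creep '[[0.006,0,0.018,0,0],[0,0,0.018,0,0],[0,0,0,0,0]]' >/dev/null
python3 st.py
python3 -m creep '[[0,-0.016,0,0,0],[0,-0.016,0,0,0],[0,-0.008,0,0,0],[0,-0.007,0,0,0],[0.002,-0.007,0,0,0],[0.003,-0.007,0,0,0],[0,0,0,0,0]]' >/dev/null
python3 st.py
```

```text
t 10.65 n 0.4433 s 0.0111 z 0.0663 yaw x -4.11 F [-1.4  0.3  0.5] q [ 0.34  0.37 -0.4   2.2   0.24  0.62 -1.87]
t 11.23 n 0.4511 s -0.0509 z 0.0687 yaw x -4.07 F [-0.2 -0.1 -0.6] q [ 0.21  0.38 -0.41  2.18  0.25  0.63 -2.02]
```

```bash
python3 -m creep '[[0.003,-0.006,0.002,0,0],[0.005,-0.006,0.002,0,0],[0.007,-0.005,0,0,0],[0.007,-0.004,0,0,0],[0.006,-0.002,0,0,0],[0.004,0,0,0,0],[0,0,0,0,0]]' >/dev/null
python3 st.py
python3 -m creep '[[0.004,0,0,0,0],[0.004,0,0,0,0],[0,0,0,0,0]]' >/dev/null
python3 st.py
```

```text
t 11.82 n 0.4756 s -0.0727 z 0.0630 yaw x -4.08 F [-16.6   1.1  12.2] q [ 0.16  0.43 -0.4   2.11  0.26  0.67 -2.06]
t 12.07 n 0.4758 s -0.0728 z 0.0622 yaw x -4.01 F [-32.3   2.7  24.9] q [ 0.16  0.44 -0.4   2.1   0.26  0.69 -2.06]
```

```bash
python3 -m creep '[[-0.02,0,0,0,0],[-0.02,0,0,0,0],[-0.005,0,-0.03,0,0],[0,0,-0.04,0,0],[0,0,-0.04,0,0],[0,0,-0.04,0,0],[0,0,-0.04,0,0],[0,0,0,0,0]]' >/dev/null
python3 -m creep '[[-0.01,-0.03,0,0,0],[0,-0.03,0,0,0],[0,-0.04,0,0,0],[0,-0.04,0,0,0],[0,0,0,0,0],[0,0,0,0,0]]' >/dev/null
python3 st.py
python3 - <<'E'
from h import *
D={n:grab(n,n+'4.png') for n in('top','scene')}
a=cv2.imread('pics/top4.png')[160:255,250:400]; b=cv2.imread('pics/scene4.png')[130:230,260:400]
cv2.imwrite('pics/c4.png',np.hstack([cv2.resize(a,(400,286),interpolation=cv2.INTER_CUBIC),cv2.resize(b,(400,286),interpolation=cv2.INTER_CUBIC)]))
E
```

```text
t 13.23 n 0.4355 s -0.2161 z 0.2545 yaw x -3.79 F [ 0.5 -1.2 -0.2] q [ 0.05  0.18 -0.6   1.91  0.11  1.08 -2.23]
```

View pics/c4.png

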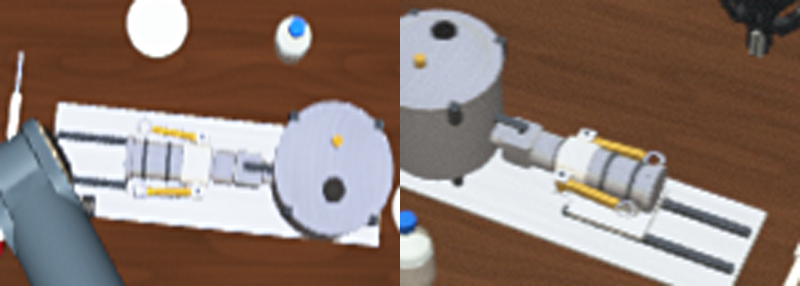

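The final picture shows both brass arms folded flat and symmetric along the housing, the coupling over the adaptor, and the gripper clear.

```bash
python3 -c "
from rig import job; print(job.close_job())"
```

```text
the job is handed in; nothing more can be done
None
```

The job is handed in: the filter housing was pushed home on the adaptor, then the left and right cam arms were folded back to their stops. In the last pictures, at about 13 s of the 54 s allowed, the gripper is clear and nothing in view was disturbed; the hand-in returned no verdict.

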